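# Find the heavy side of a flywheel on the balancing stand

## Task

Pull the locking pin out of the balancing stand and park it upright in the open notch at the end of the stand's top plate. Then find the disc's hidden heavy side by turning the disc by hand and feeling or watching which way it wants to go - its bearing is sticky, so it stops well short on either side - and bring the heavy side straight down. Finish while still holding the disc still there by its rim, to within about ten degrees, with the pin left parked and the things round the stand not disturbed.

Things in the scene. Friction and masses are not known exactly. Their poses are not given: they have to be found in the camera images.
- stand: Grey static-balancing stand, fixed. Sizes in mm, its own axes: origin at bench level below the bore; z up, y along the level axle from pin end to disc. Base 120 (x) x 200 (y -85 to 115), 12 high. Bearing block y 21 to 39, 100 high, up to 70 wide. Top plate 40 wide, y -77 to 15, z 114 to 128, on a post at y -27, holds the bore (y 0) and the notch.
- disc_centre (a point): Centre of the rotor's disc on the axle, 80 mm from the bore along the stand's y, 88 above the bench; fixed, axes as the stand. Plain steel disc, 120 diameter, 18 thick along y, top 148 above the bench. Above z = 102 nothing stands within 50 mm of its faces: it can be pinched across its faces at the top of the rim from above.
- index (a point): Thin black index line on the disc's rim, 60 mm from the axle; turns with the disc, at the top at the start; it does not tell the heavy side. A slug of 0.22 to 0.31 kg (slug_c0) is sealed in the disc, 36 mm off the axle, in a direction that differs every time and cannot be seen; at the start it is never within 40 degrees of straight down.
- rotor (a joint): Turn of the disc about the axle, rad: 0 at the start (the pin locks it, with 0.1 play), no useful limit; grows as the disc's top moves to the stand's +x. Greasy bearing: dry friction 0.04 N m plus 0.03 N m s/rad. Let go, the disc creeps heavy side down but stops 20 to 33 degrees short, equally far on either side of true; so near the very top it stays too.
- pin_head (a point): Loose steel locking pin, upright in the bore at the start, its tip in a 12 mm slot on the axle. Point on its axis, 50 mm above the tip; z up along it. Shank 10 diameter, 30 long, tapered tip; flange 24 diameter, 4 thick, lies on the top plate when seated or parked; head 16 diameter, 28 tall, from 16 below this point to 12 above. 60 g.
- bore (a point): Centre of the bore's mouth on the top plate's upper face, 128 mm above the bench; bore 11.5 diameter, through the 14 mm plate. Axes as the stand.
- notch (a point): Where the parked pin's axis meets the top plate's upper face (128 mm above the bench), 58 mm from the bore along the stand's -y. The notch is 16 wide, 28 long along y, open at its -y end and from above; the shank hangs in it, the flange lies on the plate.
- marker_mid (a point): Bystander: capped felt marker, 135 long, 16 thick mm, lying on the bench beside the stand; point about 8 above the bench in its middle. Leave alone.
- loupe_mid (a point): Bystander: folding magnifier, 77 x 34 x 13 mm, lying on the bench beside the stand; point about 8 above the bench in its middle. Leave alone.
- caliper_mid (a point): Bystander: sliding caliper, 258 x 75 x 7 mm, lying on the bench beside the stand; point about 8 above the bench in its middle. Leave alone.
- hardness_block_mid (a point): Bystander: flat round metal disc, 50 across, 16 high mm, lying on the bench beside the stand; point about 8 above the bench in its middle. Leave alone.
- specimen_7_mid (a point): Bystander: short round mounted specimen, 30 across, 17 high mm, lying on the bench beside the stand; point about 8 above the bench in its middle. Leave alone.
- anvil_vee_mid (a point): Bystander: round-footed metal block with a vee on top, 36 across, 30 high mm, lying on the bench beside the stand; point about 8 above the bench in its middle. Leave alone.
Not all that is in view belongs to the job. What is shaped like the part that bears pin_head but yellow is not meant.

How it is judged:
By the outcome, as a careful person would: the job done as asked, in the order asked, and still so for the second after the job is handed in, while the arm keeps its last pose, push and grip.
It also fails if it takes over 72 s, if anything falls off the work surface, if the arm or the gripper's body presses on something with over 40 N, if the wrist force passes 120 N, or if a joint passes its speed limit or range.

## Robot

A 6-joint arm with a two-finger parallel gripper is mounted at the origin on a cart in front of the work surface, level with it; the furniture and walls round the work are solid. World frame = base frame: x ahead of the robot, y to its left, z up, the work surface at z = 0. Lengths are in m, angles in rad, forces in N, time in s.
With the tool pointing down it reaches from about 0.3 to 0.875 m from the base axis. Payload 6.4 kg.
Tool frame: the origin (TCP) lies midway between the tips of the shut fingers; the grasp point (between the pads) lies 19 mm behind it (grasp_offset is the distance from the TCP to the grasp point, in m); z points along the fingers, y is the line along which they close (so a half turn about z gives the same grasp; the last joint's range is limited). The gripper opens to 85 mm and grips with 20 to 120 N. Pads are 22 mm wide; open, the fingers measure 114 mm over their backs; the gripper's body (76 mm by 85 mm) begins 54 mm behind the grasp point. The pads swing forward as they close: fully open they stand 13 mm farther back than shut.
Start: joints at [1.128, 0.181, 1.607, -0, 1.354, -0.206], TCP at [0.135, 0.559, 0.231] pointing down, gripper open.
Joint ranges: [-2.99, 2.99], [-0.89, 2.07], [0.3, 2.58], [-1.14, 4.28], [0, 2.63], [-3.12, 3.12]. Speed limits (rad/s): [2.57, 2.57, 3.01, 3.14, 3.14, 3.14].

## Interface

Orientations are given as a unit quaternion [w, x, y, z].
In Python, from bench import * gives the robot as it stands. The module is installed in compiled form; this text tells all that it offers.
- The arm moves only by the tool servo_tool, never from a script. Its argument "commands" is text: rows parted by semicolons, each of 7 numbers parted by spaces: the turn, a rotation vector about the tool's x, y, z in rad, then the shift along the tool's x, y, z in mm, then the opening, from 0 (shut) to 1 (fully open). In form: wx wy wz dx dy dz claw; .... A call has 1 to 5 rows; each row shifts and turns the commanded pose from where the row before left it, along the tool's axes as they then stand; what a row does not reach is not made up. A row lasts 1/8 s, in which the tool goes at most 62.5 mm and 10.7 degrees, less where a joint would pass 70% of its speed; a pose out of reach is approached as far as the arm can. A call with a gripper value outside its range is refused whole. The fingers move at their own pace and stop on an object; the grip force is fixed at half the most. Time passes only in rows, so rows that do not move let the fingers close. It gives the time, the measured TCP pose, the force, the opening and the grip force at its end, in the units of the state.
- get_obs(): the state, without advancing time (a new reading comes with each control period).
- camera(name): name is "scene" or "top"; returns the picture (420x560x3 uint8, blue, green, red); there is no depth.
- calibration(name): a dict with "fx", "fy", "cx", "cy" (pixels), "R" (3x3) and "t" (3): a world point X has camera coordinates R X + t. Camera axes: x right, y down, z forward; pixel columns grow to the right and rows downward; lengths in m; the calibration is good to about 2 mm. A picture is of the moment at which its call begins. calibration takes no time and is no camera call.
- hand_in(): hands the job in; it is judged then, once.
The state is a dict: "time_s": time; "q": joint angles; "dq": joint speeds; "joint_efforts": joint torques, N m; "eef_pos": TCP position; "eef_rot": TCP orientation; "wrist_force": force on the tool from outside, world axes, zero at the start; "torque": the same for the moment, N m; "opening": opening from 0.0 (shut) to 1.0 (fully open); "grasp_force": force on a finger pad.
Only numpy, scipy, OpenCV 4.12 (cv2) and the standard library are available. Lean on these libraries where they do the work, as an engineer would, in place of code of your own. Each camera call takes 0.05 s, during which the arm holds its last target. There are 200 camera calls.

## Working session

There is one attempt and no reset: what is moved stays moved. The work goes in short steps, Python scripts to look and compute and a tool call to move; the robot and the scene stay as the last step left them, time stands still between calls to the robot, and variables do not carry over. Pictures are saved under pics/ and viewed, at most 10 in all, crops included, and the job is handed in when it is done.

Besides the shell and the picture viewer there is one more tool, called after "Call:" in YAML: its name, and indented under it one key for each argument. servo_tool: Moves the arm, as the interface text tells. Its arguments: {"type":"object","properties":{"commands":{"type":"string"}},"required":["commands"]}

```bash
mkdir -p pics
python3 - <<'E'
from bench import *
import cv2,numpy as np
for n in("scene","top"):
    cv2.imwrite(f"pics/{n}0.png",camera(n)); c=calibration(n); print(n,c["fx"],c["cx"],c["cy"],np.round(c["R"],3).tolist(),np.round(c["t"],3))
print(get_obs())
E
```

```text
scene 497.3079200439109 279.214147814967 206.58547772835672 [[0.846, -0.532, 0.004], [-0.28, -0.451, -0.847], [0.453, 0.716, -0.531]] [-0.554  0.2    0.814]
top 397.1692078474936 285.6223567945897 208.94042136578443 [[0.126, -0.992, 0.004], [-0.967, -0.123, -0.221], [0.22, 0.024, -0.975]] [-0.159  0.565  0.841]
{'time_s': 0.1, 'q': array([ 1.12771557e+00,  1.81490750e-01,  1.60786861e+00,  2.32849182e-05,
        1.35379588e+00, -2.06312487e-01]), 'dq': array([-0.00253838, -0.00037224, -0.00230927, -0.00120167,  0.00039312,
       -0.00057817]), 'joint_efforts': array([ 1.25585488e-03, -4.45874190e+01, -3.52245319e+01, -1.70692192e-04,
        3.95799274e-03, -4.81912579e-06]), 'eef_pos': array([0.13464775, 0.55852329, 0.23047978]), 'eef_rot': array([-2.60023739e-04,  1.18110270e-01,  9.93000178e-01, -7.36845551e-04]), 'wrist_force': array([ 0.2036904 , -0.22614987,  0.10211973]), 'torque': array([ 0.04051485, -0.00698802, -0.00445827]), 'grasp_force': 0.0, 'opening': 1.0026323536517774}
```

View pics/scene0.png

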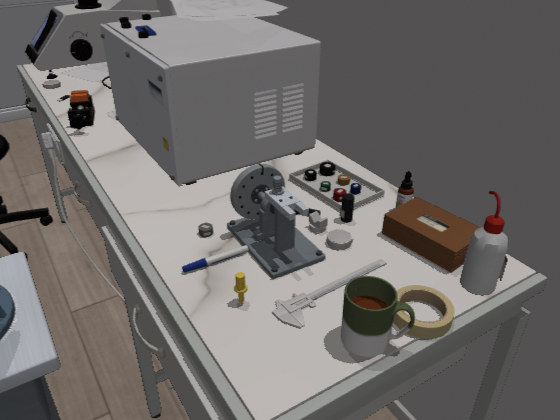

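View pics/top0.png

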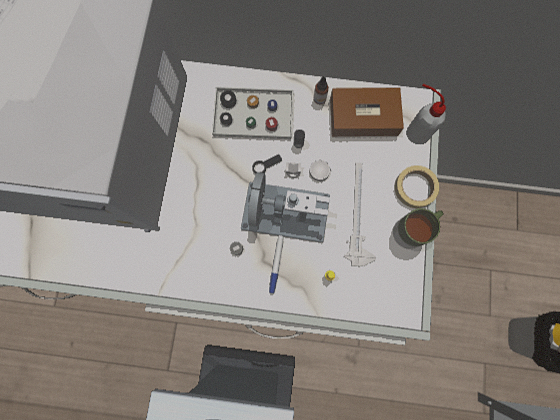

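The stand is at the middle of the bench: in the top view the disc is at about (257,205), the pin head near (293,200) and the notch to the right near (318,205). The yellow decoy is at (330,275). I'll zoom in on the stand.

Run:
```python
import cv2,numpy as np
a=cv2.imread("pics/top0.png")[165:250,235:345]; b=cv2.imread("pics/scene0.png")[155:275,220:340]
a=cv2.resize(a,None,fx=4.5,fy=4.5,interpolation=2); b=cv2.resize(b,None,fx=4.5,fy=4.5,interpolation=2)
cv2.imwrite("pics/za.png",a);cv2.imwrite("pics/zb.png",b)
```

```text
(no output)
```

View pics/za.png

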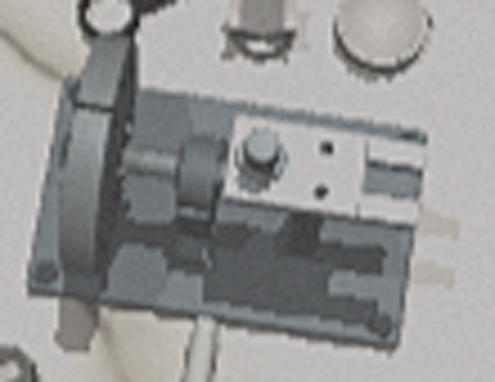

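View pics/zb.png

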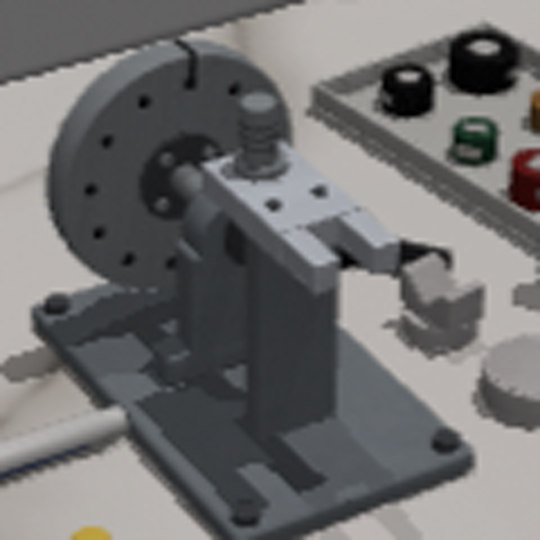

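The zooms show the pin head top at za (264,143) / zb (258,102), the plate, the notch and the four base corners. Next I'll compute the poses.

```bash
cat > h.py <<'E'
from bench import *
import cv2,numpy as np
def ray(n,uv):
    c=calibration(n);R=np.array(c["R"]);t=np.array(c["t"])
    d=R.T@np.array([(uv[0]-c["cx"])/c["fx"],(uv[1]-c["cy"])/c["fy"],1]);return -R.T@t,d/np.linalg.norm(d)
def onz(n,uv,z):
    o,d=ray(n,uv);return o+d*(z-o[2])/d[2]
def proj(n,X):
    c=calibration(n);p=np.array(c["R"])@np.array(X)+np.array(c["t"]);return np.array([c["fx"]*p[0]/p[2]+c["cx"],c["fy"]*p[1]/p[2]+c["cy"]])
A=lambda p:(235+(p[0]+.5)/4.5-.5,165+(p[1]+.5)/4.5-.5)
B=lambda p:(220+(p[0]+.5)/4.5-.5,155+(p[1]+.5)/4.5-.5)
E
python3 - <<'E'
from h import *
cor=[onz("top",A(p),.012)[:2] for p in((70,78),(428,130),(397,348),(28,293))]
loc=np.array([(60,115),(60,-85),(-60,-85),(-60,115)])/1000
def fit(l,w):
    l=np.array(l);w=np.array(w);lc=l.mean(0);wc=w.mean(0);H=(l-lc).T@(w-wc)
    a=np.arctan2(H[0,1]-H[1,0],H[0,0]+H[1,1]);R=np.array([[np.cos(a),-np.sin(a)],[np.sin(a),np.cos(a)]]);t=wc-R@lc
    print("yaw",a,"org",t,"res mm",np.round((w-(l@R.T+t))*1000,1).tolist());return a,t
fit(loc,cor)
# scene base corners: right (470,455), bottom(240,540)?, left (35,310)
sc=[onz("scene",B(p),.012)[:2] for p in((472,455),(35,308))]
print("scene base right far, left near",sc)
sp=[onz("scene",B(p),.128)[:2] for p in((400,243),(337,262),(283,142))]
pl=[onz("top",A(p),.128)[:2] for p in((240,115),(427,143),(417,222),(220,198))]
print("plate",pl,"scene notch ends",sp)
fit(np.array([(20,15),(20,-77),(-20,-77),(-20,15)])/1000,pl)
print("pin",onz("top",A((264,143)),.160),onz("scene",B((258,102)),.160))
o=get_obs();print(o["eef_pos"])
E
```

```text
yaw -0.02660580080270571 org [ 0.58564735 -0.10113163] res mm [[-0.4, -2.5], [0.5, 1.2], [0.3, 2.2], [-0.5, -0.9]]
scene base right far, left near [array([ 0.64051929, -0.18658189]), array([0.53240602, 0.01382394])]
plate [array([ 0.60731999, -0.08751135]), array([ 0.60491162, -0.17693872]), array([ 0.56630599, -0.17616895]), array([ 0.56606298, -0.08322439])] scene notch ends [array([ 0.60345963, -0.1782722 ]), array([ 0.57435109, -0.17668109]), array([ 0.60737482, -0.08528798])]
yaw -0.020098837948805702 org [ 0.58677317 -0.09996711] res mm [[0.2, -2.1], [-0.3, 0.4], [1.1, 0.4], [-1.0, 1.3]]
pin [ 0.58678593 -0.10076917  0.16      ] [ 0.58615806 -0.09892168  0.16      ]
[0.13464775 0.55852329 0.23047978]
```

Run:
```python
from h import *
print("box",onz("scene",(188,182),0),onz("scene",(312,155),0),onz("scene",(118,113),0))
```

```text
box [0.54038352 0.24425155 0.        ] [0.89013935 0.20610795 0.        ] [0.53074873 0.79084705 0.        ]
```

Call:
servo_tool:
  commands: "0 0 -0.11 0 0 0 1; 0 0 -0.105 0 0 0 0.6; 0 0 0 -30 -40 0 0.6; 0 0 0 -30 -40 0 0.6; 0 0 0 -30 -40 0 0.6"

```text
time_s: 0.72
eef_pos: [0.2226, 0.4356, 0.2308]
eef_rot: [-0.0, 0.011, 1.0, -0.0]
wrist_force: [0.5, -0.5, 0.6]
opening: 0.6
grasp_force: 0.0
```

Call:
servo_tool:
  commands: "0 0 0 -30 -42 0 0.6; 0 0 0 -30 -42 0 0.6; 0 0 0 -30 -42 0 0.6; 0 0 0 -30 -42 0 0.6; 0 0 0 -30 -42 0 0.6"

```text
time_s: 1.35
eef_pos: [0.3681, 0.2223, 0.2312]
eef_rot: [0.0, 0.011, 1.0, 0.0]
wrist_force: [0.8, -0.1, 0.1]
opening: 0.601
grasp_force: 0.0
```

Call:
servo_tool:
  commands: "0 0 0 -30 -42 0 0.6; 0 0 0 -30 -42 0 0.6; 0 0 0 -30 -42 0 0.6; 0 0 0 -30 -42 0 0.6; 0 0 0 -30 -42 0 0.6"

```text
time_s: 1.98
eef_pos: [0.5135, 0.0091, 0.231]
eef_rot: [-0.0, 0.011, 1.0, 0.0]
wrist_force: [-0.4, 0.3, 0.4]
opening: 0.602
grasp_force: 0.0
```

Call:
servo_tool:
  commands: "0 0 0 -30 -42 0 0.6; 0 0 0 -30 -42 0 0.6; 0 0 0 -15 -22 0 0.6; 0 0 0 0 0 0 0.6; 0 0 0 0 0 0 0.6"

```text
time_s: 2.6
eef_pos: [0.585, -0.0963, 0.2307]
eef_rot: [-0.001, 0.011, 1.0, 0.0]
wrist_force: [0.2, -0.2, 0.0]
opening: 0.599
grasp_force: 0.0
```

Call:
servo_tool:
  commands: "0 0 0 -1.6 -3.7 20 0.6; 0 0 0 0 0 25 0.6; 0 0 0 0 0 25 0.6; 0 0 0 0 0 21 0.6; 0 0 0 0 0 0 0.6"

```text
time_s: 3.22
eef_pos: [0.585, -0.0993, 0.1373]
eef_rot: [-0.003, 0.01, 1.0, 0.001]
wrist_force: [0.3, -0.4, -0.1]
opening: 0.601
grasp_force: 0.0
```

Run:
```python
from h import *
a=camera("top")[165:250,235:345]; b=camera("scene")[120:240,220:340]
f=lambda i:cv2.resize(i,(400,400*i.shape[0]//i.shape[1]),interpolation=2)
a,b=f(a),f(b)
o=np.zeros((400,800,3),np.uint8);o[:a.shape[0],:400]=a;o[:b.shape[0],400:]=b;cv2.imwrite("pics/c1.png",o)
```

```text
(no output)
```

View pics/c1.png

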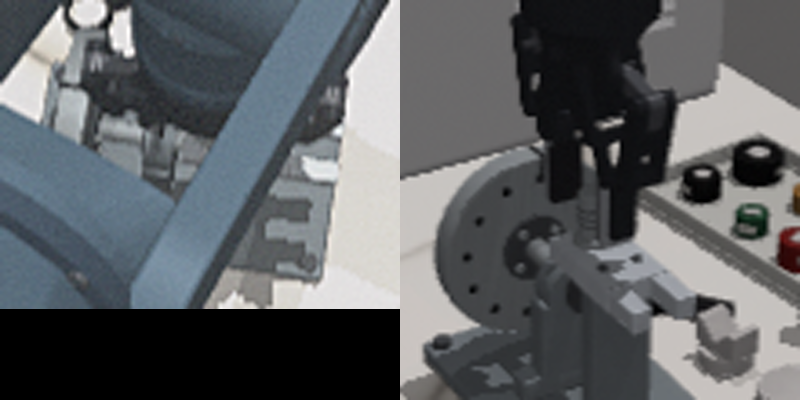

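The fingers straddle the pin head (about (590,205) in the scene half). I'll close, then check force.

Call:
servo_tool:
  commands: "0 0 0 0 0 0 0.1; 0 0 0 0 0 0 0; 0 0 0 0 0 0 0; 0 0 0 0 0 0 0; 0 0 0 0 0 0 0"

```text
time_s: 3.95
eef_pos: [0.5879, -0.1007, 0.1414]
eef_rot: [0.001, 0.011, 1.0, -0.0]
wrist_force: [-0.9, 2.1, 4.8]
opening: 0.159
grasp_force: 58.6
```

Call:
servo_tool:
  commands: "0 0 0 0 0 -10 0; 0 0 0 0 0 -15 0; 0 0 0 0 0 -20 0; 0 0 0 0 0 0 0; 0 0 0 0 0 0 0"

```text
time_s: 4.58
eef_pos: [0.5869, -0.1008, 0.185]
eef_rot: [-0.0, 0.011, 1.0, 0.0]
wrist_force: [-0.3, 0.7, -0.5]
opening: 0.156
grasp_force: 58.7
```

Call:
servo_tool:
  commands: "0 0 0 0 -20 0 0; 0 0 0 0 -20 0 0; 0 0 0 0 -18 0 0; 0 0 0 0 0 0 0; 0 0 0 0 0 0 0"

```text
time_s: 5.2
eef_pos: [0.5858, -0.1588, 0.1851]
eef_rot: [-0.0, 0.011, 1.0, 0.0]
wrist_force: [-0.4, -0.5, -1.8]
opening: 0.158
grasp_force: 58.7
```

Run:
```python
from h import *
b0=camera("scene");cv2.imwrite("pics/s2.png",b0);a0=camera("top");cv2.imwrite("pics/t2.png",a0)
a=a0[165:250,235:345]; b=b0[120:240,220:340]
f=lambda i:cv2.resize(i,(400,400*i.shape[0]//i.shape[1]),interpolation=2)
a,b=f(a),f(b)
o=np.zeros((400,800,3),np.uint8);o[:a.shape[0],:400]=a;o[:b.shape[0],400:]=b;cv2.imwrite("pics/c2.png",o)
```

```text
(no output)
```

View pics/c2.png

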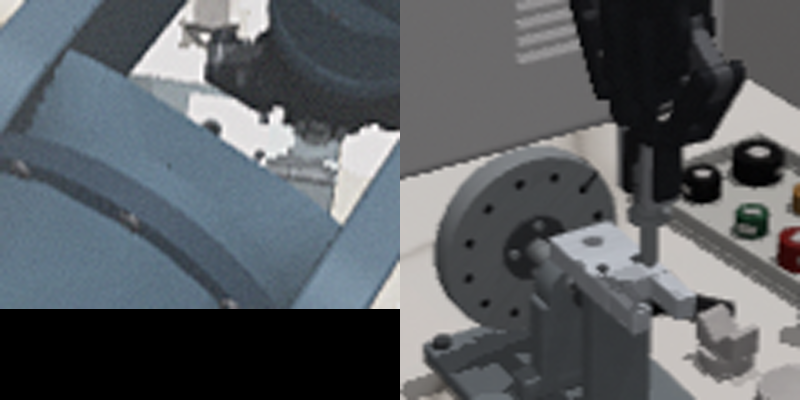

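The pin is out and hanging over the notch (shank tip near (648,262)). The disc has started to turn, with the index now at (590,180). Next I'll lower the pin.

Call:
servo_tool:
  commands: "0 0 0 0 0 15 0; 0 0 0 0 0 15 0; 0 0 0 0 0 10 0; 0 0 0 0 0 3 0; 0 0 0 0 0 0 0"

```text
time_s: 5.92
eef_pos: [0.586, -0.1588, 0.1422]
eef_rot: [0.0, 0.011, 1.0, -0.0]
wrist_force: [0.2, -1.0, -1.0]
opening: 0.161
grasp_force: 58.9
```

Call:
servo_tool:
  commands: "0 0 0 0 0 1 0; 0 0 0 0 0 0 0; 0 0 0 0 0 0 0.3; 0 0 0 0 0 0 0.4; 0 0 0 0 0 0 0.4"

```text
time_s: 6.55
eef_pos: [0.586, -0.1588, 0.1414]
eef_rot: [0.0, 0.011, 1.0, -0.0]
wrist_force: [-0.5, 0.1, -0.5]
opening: 0.399
grasp_force: 0.0
```

Call:
servo_tool:
  commands: "0 0 0 0 0 -10 0.4; 0 0 0 0 0 -30 0.4; 0 0 0 0 0 -30 0.4; 0 0 0 0 0 0 0.4; 0 0 0 0 0 0 0.4"

```text
time_s: 7.18
eef_pos: [0.5857, -0.1586, 0.2109]
eef_rot: [-0.0, 0.011, 1.0, 0.0]
wrist_force: [-0.1, 0.7, -0.4]
opening: 0.397
grasp_force: 0.0
```

Run:
```python
from h import *
b0=camera("scene");cv2.imwrite("pics/s3.png",b0)
b=b0[150:240,220:340]
cv2.imwrite("pics/c3.png",cv2.resize(b,(800,600),interpolation=2))
```

```text
(no output)
```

View pics/c3.png

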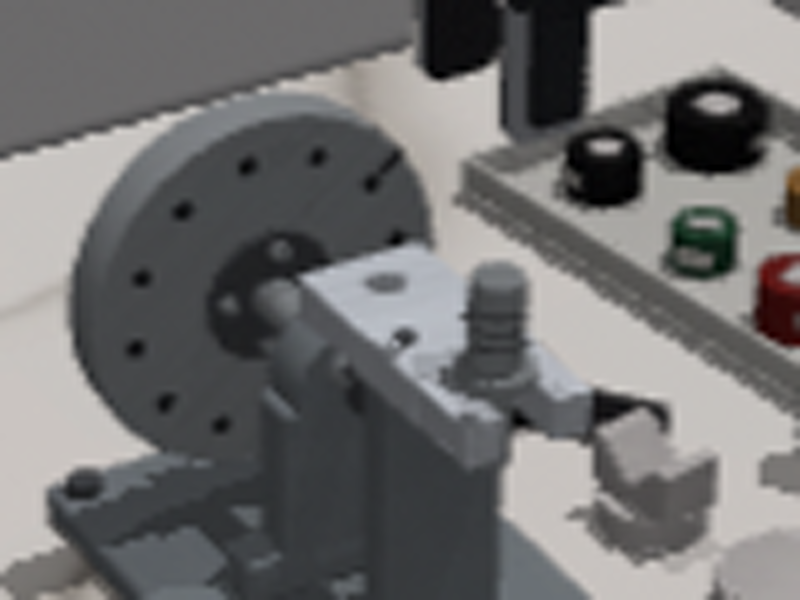

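The pin is parked upright with its flange on the plate, near (495,330). The index is at (385,168) and the disc looks settled. From here I'll read the index numerically by unwrapping the disc face.

```bash
cat >> h.py <<'E'
Y=np.array([.023,.9997,0]);X=np.array([.9997,-.023,0]);Z=np.array([0,0,1.]);C=np.array([.5865,-.1005,.088])
def idx(img):
    g=cv2.cvtColor(img,cv2.COLOR_BGR2GRAY).astype(np.float32);th=np.radians(np.arange(-180,180,1.));P=[]
    for r in np.arange(.050,.057,.001):
        P.append([proj("scene",C+.071*Y+r*(np.sin(t)*X+np.cos(t)*Z)) for t in th])
    P=np.array(P,np.float32);v=cv2.remap(g,P[...,0],P[...,1],cv2.INTER_LINEAR).mean(0)
    s=cv2.blur(np.r_[v[-20:],v,v[:20]][None],(31,1))[0][20:-20]; d=v-s
    k=np.argsort(d)[:60];out=[]
    for i in k:
        if all(abs((i-j+180)%360-180)>12 for j,_ in out): out.append((i,d[i]))
    return [(int(i-180),round(float(e),1)) for i,e in out[:6]]
E
python3 - <<'E'
from h import *
for n in("scene0","s2","s3"): print(idx(cv2.imread(f"pics/{n}.png")))
print(idx(camera("scene")),get_obs()["time_s"])
E
```

```text
[(104, -46.2), (7, -34.3), (143, -25.2), (82, -24.2), (121, -23.5), (46, -14.5)]Traceback (most recent call last):
  File "<stdin>", line 2, in <module>
  File "h.py", line 16, in idx
    P.append([proj("scene",C+.071*Y+r*(np.sin(t)*X+np.cos(t)*Z)) for t in th])
              ~~~~^^^^^^^^^^^^^^^^^^^^^^^^^^^^^^^^^^^^^^^^^^^^^^
  File "h.py", line 9, in proj
    c=calibration(n);p=np.array(c["R"])@np.array(X)+np.array(c["t"]);return np.array([c["fx"]*p[0]/p[2]+c["cx"],c["fy"]*p[1]/p[2]+c["cy"]])
ValueError: time passes only in moves, steps and waits
```

```bash
sed -i 's/^def ray/CAL={n:calibration(n) for n in("scene","top")}\ndef ray/; s/c=calibration(n);/c=CAL[n];/' h.py
python3 - <<'E'
from h import *
for n in("scene0","s2","s3"): print(idx(cv2.imread(f"pics/{n}.png")))
print(idx(camera("scene")),get_obs()["time_s"])
print(proj("scene",C+.071*Y+.055*Z))
im=cv2.imread("pics/s3.png")
for k in range(24):
    t=np.radians(15*k)
    for r in(.06,): 
        p=proj("scene",C+.071*Y+r*(np.sin(t)*X+np.cos(t)*Z));im=cv2.circle(im,tuple(int(v*16) for v in p),8,(0,0,255),-1,shift=4) if 1 else 0
t=np.radians(30);
b=im[150:240,220:340];cv2.imwrite("pics/c4.png",cv2.resize(b,(800,600),interpolation=0))
E
```

```text
[(104, -46.2), (7, -34.3), (143, -25.2), (82, -24.2), (121, -23.5), (46, -14.5)]
[(82, -41.8), (121, -29.2), (48, -28.1), (143, -28.0), (-180, -10.0), (102, -7.9)]
[(82, -44.8), (51, -27.2), (143, -26.1), (121, -24.5), (-180, -10.1), (102, -8.1)]
[(82, -44.8), (51, -27.2), (143, -25.7), (121, -22.1), (-180, -9.8), (102, -8.0)] 7.275
[259.21190476 170.21845635]
```

View pics/c4.png

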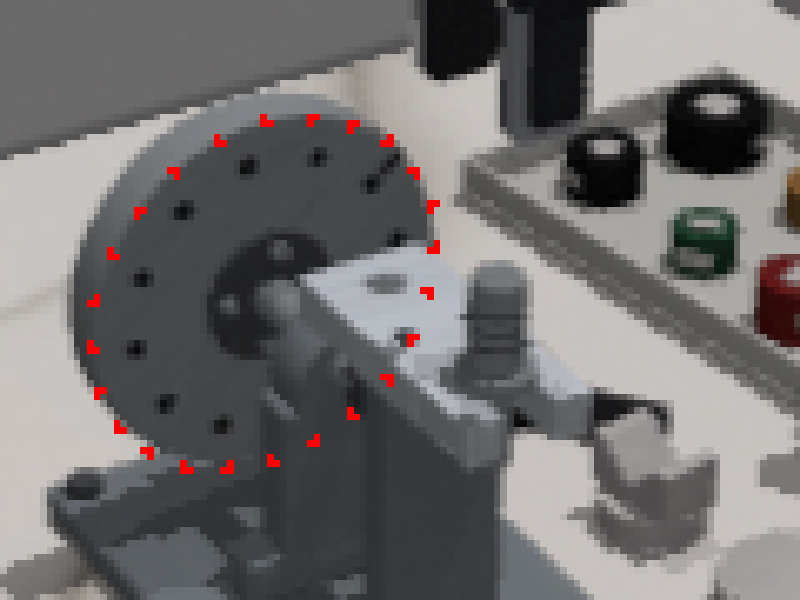

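The overlay fits the rim well. The disc has rested at θ1 ≈ +51°, so the true angle lies further positive. I'll move over the disc top, grip, and swing it positive past the bottom in two bites.

Call:
servo_tool:
  commands: "0 0 0 0.6 40 0 0.4; 0 0 0 0 50 0 0.4; 0 0 0 0 48 0 0.4; 0 0 0 0 0 20 0.4; 0 0 0 0 0 0 0.4"

```text
time_s: 7.9
eef_pos: [0.5866, -0.0198, 0.1886]
eef_rot: [-0.003, 0.01, 1.0, 0.001]
wrist_force: [0.1, -0.2, -0.6]
opening: 0.403
grasp_force: 0.0
```

Call:
servo_tool:
  commands: "0 0 0 0 0 25 0.4; 0 0 0 0 0 25 0.4; 0 0 0 0 0 17 0.4; 0 0 0 0 0 0 0; 0 0 0 0 0 0 0"

```text
time_s: 8.52
eef_pos: [0.5871, -0.0199, 0.1228]
eef_rot: [-0.002, 0.011, 1.0, 0.001]
wrist_force: [1.6, 4.4, -15.7]
opening: 0.199
grasp_force: 60.6
```

Call:
servo_tool:
  commands: "0 0 0 0 0 0 0; 0 0 0 0 0 0 0; 0 0 0 0 0 0 0; 0 0 0 0 0 0 0"

```text
time_s: 9.02
eef_pos: [0.5871, -0.02, 0.1227]
eef_rot: [-0.001, 0.011, 1.0, 0.001]
wrist_force: [2.6, 4.5, -19.4]
opening: 0.198
grasp_force: 60.1
```

```bash
cat >> h.py <<'E'
def comb(img):
    g=cv2.cvtColor(img,cv2.COLOR_BGR2GRAY).astype(np.float32);th=np.arange(-150,-14,.5)
    best=[]
    for r in(.044,.045,.046,.047,.048):
        P=np.array([proj("scene",C+.071*Y+r*(np.sin(t)*X+np.cos(t)*Z)) for t in np.radians(th)],np.float32)
        v=cv2.remap(g,P[None,:,0],P[None,:,1],cv2.INTER_LINEAR)[0];v=np.clip(v-cv2.medianBlur(v[None],5)[0]*0-np.median(v),-25,5)
        best.append(np.sum(v*np.exp(1j*np.radians(12*th))))
    k=int(np.argmax(np.abs(best)));z=-best[k]
    return k,round(float(abs(z)/len(th)),2),round(float(np.degrees(np.angle(z))/12%30),1)
E
python3 - <<'E'
from h import *
for n in("scene0","s2","s3"): print(comb(cv2.imread(f"pics/{n}.png")))
i=camera("scene");print(comb(i),idx(i),get_obs()["wrist_force"])
E
```

```text
(2, 7.3, 9.2)
(2, 5.89, 20.6)
(2, 5.7, 24.1)
(2, 5.47, 24.2) [(82, -35.4), (121, -30.2), (143, -27.9), (52, -25.7), (-5, -23.6), (8, -18.3)] [  1.33955297   5.70464687 -18.8088184 ]
```

Call:
servo_tool:
  commands: "0 0.15 0 -5.4 0 1.4 0; 0 0.15 0 -5.4 0 0.4 0; 0 0.15 0 -5.4 0 0.4 0; 0 0.15 0 -5.4 0 0.4 0; 0 0.15 0 -5.4 0 0.4 0"

```text
time_s: 9.7
eef_pos: [0.6108, -0.0207, 0.1162]
eef_rot: [-0.372, 0.01, 0.928, 0.005]
wrist_force: [-18.0, 1.7, 0.3]
opening: 0.198
grasp_force: 63.5
```

Call:
servo_tool:
  commands: "0 0 0 0 0 0 0; 0 0 0 0 0 0 0"

```text
time_s: 9.95
eef_pos: [0.612, -0.0208, 0.1124]
eef_rot: [-0.369, 0.01, 0.93, 0.005]
wrist_force: [-11.1, 4.0, -10.6]
opening: 0.195
grasp_force: 68.2
```

Run:
```python
from h import *
i=camera("scene");print(comb(i),idx(i),get_obs()["wrist_force"])
```

```text
(2, 7.44, 9.3) [(82, -32.2), (121, -28.7), (143, -24.9), (44, -19.4), (57, -17.2), (-180, -10.5)] [-10.35002586   3.23613792 -10.75340874]
```

Call:
servo_tool:
  commands: "0 0 0 0 0 0 0.4; 0 0 0 0 0 0 0.4; 0 0 0 0 0 -25 0.4; 0 0 0 0 0 -25 0.4; 0 0 0 0 0 0 0.4"

```text
time_s: 10.62
eef_pos: [0.6494, -0.0227, 0.1532]
eef_rot: [-0.363, 0.01, 0.932, 0.003]
wrist_force: [0.6, -0.1, 0.2]
opening: 0.399
grasp_force: 0.0
```

Run:
```python
from h import *
i=camera("scene");print(comb(i),idx(i))
```

```text
(2, 7.45, 9.3) [(82, -32.7), (121, -30.6), (143, -23.7), (-180, -10.4), (-22, -6.8), (102, -6.8)]
```

Call:
servo_tool:
  commands: "0 -0.15 0 12.9 0 1 0.4; 0 -0.15 0 12.9 0 1 0.4; 0 -0.15 0 12.9 0 1 0.4; 0 -0.15 0 12.9 0 1 0.4; 0 -0.15 0 12.9 0 1 0.4"

```text
time_s: 11.3
eef_pos: [0.5872, -0.0208, 0.1736]
eef_rot: [0.003, 0.011, 1.0, -0.0]
wrist_force: [-0.1, -0.5, 0.5]
opening: 0.401
grasp_force: 0.0
```

Run:
```python
from h import *
i=camera("scene");print(comb(i),idx(i));o=get_obs();print(o["eef_pos"],o["eef_rot"],o["q"])
```

```text
(2, 7.2, 9.2) [(82, -31.0), (121, -30.8), (143, -23.7), (-180, -10.3), (-22, -7.6), (101, -6.7)]
[ 0.58034987 -0.01893653  0.17039611] [9.75350482e-04 1.05598448e-02 9.99943690e-01 3.94118457e-04] [-2.37586071e-01  2.52255816e-01  1.65034872e+00  1.27747477e-03
  1.23726514e+00 -1.78767949e+00]
```

Call:
servo_tool:
  commands: "0 0 0 0 0 0 0.4; 0 0 0 0 0 0 0.4; 0 0 0 0 0 20 0.4; 0 0 0 0 0 0 0.4; 0 0 0 0 0 0 0.4"

```text
time_s: 11.98
eef_pos: [0.589, -0.0209, 0.1534]
eef_rot: [-0.0, 0.011, 1.0, -0.0]
wrist_force: [0.4, -0.3, -0.1]
opening: 0.399
grasp_force: 0.0
```

Call:
servo_tool:
  commands: "0 0 0 0 0 20 0.4; 0 0 0 0 0 9 0.4; 0 0 0 0 0 0 0.1; 0 0 0 0 0 0 0; 0 0 0 0 0 0 0"

```text
time_s: 12.6
eef_pos: [0.5879, -0.02, 0.1239]
eef_rot: [-0.0, 0.011, 1.0, 0.001]
wrist_force: [1.2, 5.5, -6.6]
opening: 0.197
grasp_force: 60.6
```

Call:
servo_tool:
  commands: "0 0.15 0 -5.4 0 1.4 0; 0 0.15 0 -5.4 0 0.4 0; 0 0.15 0 -5.4 0 0.4 0; 0 0.15 0 -5.4 0 0.4 0; 0 0.15 0 -5.4 0 0.4 0"

```text
time_s: 13.22
eef_pos: [0.6119, -0.0207, 0.1166]
eef_rot: [-0.37, 0.01, 0.929, 0.005]
wrist_force: [-9.1, 1.7, 6.6]
opening: 0.193
grasp_force: 62.4
```

Call:
servo_tool:
  commands: "0 0 0 0 0 0 0; 0 0 0 0 0 0 0"

```text
time_s: 13.48
eef_pos: [0.6126, -0.0208, 0.1132]
eef_rot: [-0.368, 0.01, 0.93, 0.004]
wrist_force: [-4.0, 4.1, -1.8]
opening: 0.197
grasp_force: 66.9
```

Run:
```python
from h import *
i=camera("scene");print(comb(i),idx(i),get_obs()["wrist_force"])
```

```text
(2, 6.04, 23.7) [(82, -34.3), (121, -28.7), (143, -24.3), (44, -19.8), (57, -17.8), (-180, -9.3)] [-4.88305289  3.26015696 -2.98808153]
```

Call:
servo_tool:
  commands: "0 0 0 0 0 0 0.4; 0 0 0 0 0 0 0.4; 0 0 0 0 0 -25 0.4; 0 0 0 0 0 -25 0.4; 0 0 0 0 0 0 0.4"

```text
time_s: 14.15
eef_pos: [0.6487, -0.0226, 0.1522]
eef_rot: [-0.364, 0.01, 0.931, 0.003]
wrist_force: [-0.2, -0.2, -0.6]
opening: 0.396
grasp_force: 0.0
```

Call:
servo_tool:
  commands: "0 -0.15 0 12.9 0 1 0.4; 0 -0.15 0 12.9 0 1 0.4; 0 -0.15 0 12.9 0 1 0.4; 0 -0.15 0 12.9 0 1 0.4; 0 -0.15 0 12.9 0 1 0.4"

```text
time_s: 14.78
eef_pos: [0.5871, -0.0209, 0.1735]
eef_rot: [0.003, 0.011, 1.0, -0.0]
wrist_force: [0.9, 0.1, 0.8]
opening: 0.399
grasp_force: 0.0
```

Call:
servo_tool:
  commands: "0 0 0 0 0 0 0.4; 0 0 0 0 0 0 0.4; 0 0 0 0 0 20 0.4; 0 0 0 0 0 0 0.4; 0 0 0 0 0 0 0.4"

```text
time_s: 15.4
eef_pos: [0.589, -0.021, 0.1534]
eef_rot: [-0.0, 0.011, 1.0, -0.0]
wrist_force: [0.4, -0.3, 0.5]
opening: 0.401
grasp_force: 0.0
```

Run:
```python
from h import *
i=camera("scene");print(comb(i),idx(i))
i=camera("scene");print(comb(i),idx(i))
```

```text
(2, 5.85, 22.6) [(82, -32.8), (121, -30.7), (143, -23.7), (-180, -10.0), (101, -6.8), (50, -6.2)]
(2, 5.85, 22.5) [(82, -32.8), (121, -30.9), (146, -23.5), (-180, -10.3), (102, -6.8), (50, -6.1)]
```

The comb reading is now 22.5 (mod 30). That means θ2 ≈ 112.5°, since 142.5° would imply a 44° stick zone, against at most 33° in the spec. I'll swing back about 43° so the index becomes visible and settles the ambiguity.

Call:
servo_tool:
  commands: "0 0 0 0 0 20 0.4; 0 0 0 0 0 9 0.4; 0 0 0 0 0 0 0.1; 0 0 0 0 0 0 0; 0 0 0 0 0 0 0"

```text
time_s: 16.12
eef_pos: [0.5875, -0.02, 0.1238]
eef_rot: [-0.001, 0.011, 1.0, 0.001]
wrist_force: [0.2, 4.3, -6.0]
opening: 0.193
grasp_force: 60.5
```

Call:
servo_tool:
  commands: "0 -0.15 0 5.4 0 1.4 0; 0 -0.15 0 5.4 0 0.4 0; 0 -0.15 0 5.4 0 0.4 0; 0 -0.15 0 5.4 0 0.4 0; 0 -0.15 0 5.4 0 0.4 0"

```text
time_s: 16.75
eef_pos: [0.5683, -0.0187, 0.117]
eef_rot: [0.333, 0.006, 0.943, 0.001]
wrist_force: [-19.8, -25.2, 6.3]
opening: 0.195
grasp_force: 72.7
```

Call:
servo_tool:
  commands: "0 0 0 0 0 0 0; 0 0 0 0 0 0 0"

```text
time_s: 17.0
eef_pos: [0.569, -0.0187, 0.1174]
eef_rot: [0.332, 0.007, 0.943, 0.002]
wrist_force: [-25.6, -22.9, 12.4]
opening: 0.195
grasp_force: 73.9
```

Run:
```python
from h import *
i=camera("scene");print(comb(i),idx(i),get_obs()["wrist_force"])
b=i[150:240,220:340];cv2.imwrite("pics/c5.png",cv2.resize(b,(800,600),interpolation=2))
```

```text
(2, 5.23, 19.0) [(75, -42.7), (121, -32.5), (-37, -29.1), (143, -28.2), (-180, -10.3), (102, -8.0)] [-26.17061936 -23.60284526  12.34711168]
```

View pics/c5.png

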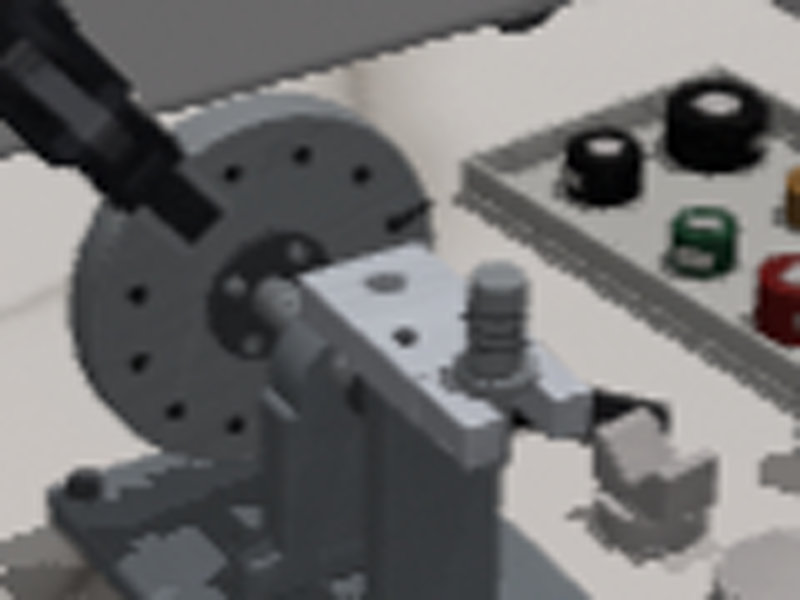

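The index is visible at (425,208), about 75°, which confirms θ2 ≈ 112.5 on the comb scale. The true angle is then (54.2+112.5)/2 ≈ 83.4 on the comb, or about 80.5 by index. I need to back off a few degrees, which also relaxes the strain.

Call:
servo_tool:
  commands: "0 0.1 0 -3.6 0 0.2 0; 0 0.08 0 -2.9 0 0.1 0; 0 0 0 0 0 0 0; 0 0 0 0 0 0 0"

```text
time_s: 17.55
eef_pos: [0.5753, -0.0188, 0.1207]
eef_rot: [0.25, 0.004, 0.968, 0.004]
wrist_force: [-7.9, -28.0, -3.1]
opening: 0.195
grasp_force: 73.0
```

Run:
```python
from h import *
i=camera("scene");print(comb(i),idx(i));o=get_obs();print(o["wrist_force"],o["torque"],o["q"])
```

```text
(1, 5.1, 0.0) [(83, -60.6), (121, -31.8), (-20, -25.7), (143, -25.1), (-180, -10.5), (102, -7.4)]
[ -7.48225615 -28.64898217  -2.97064297] [-4.02318984  1.85006163 -3.07213514] [-0.33213837  0.04397466  2.10142045  0.32339681  0.53910827 -2.13358169]
```

Call:
servo_tool:
  commands: "0 -0.06 0 2.2 -1 0.1 0; 0 -0.04 0 1.4 -0.5 0 0; 0 0 0 0 0 0 0; 0 0 0 0 0 0 0"

```text
time_s: 18.1
eef_pos: [0.5721, -0.0188, 0.119]
eef_rot: [0.298, 0.005, 0.954, 0.005]
wrist_force: [-9.7, -19.9, 0.7]
opening: 0.194
grasp_force: 73.4
```

```bash
cat >> h.py <<'E'
def holes(img):
    g=cv2.cvtColor(img,cv2.COLOR_BGR2GRAY).astype(np.float32);th=np.arange(-180,180,.5);v=0
    for r in(.045,.046,.047):
        P=np.array([proj("scene",C+.071*Y+r*(np.sin(t)*X+np.cos(t)*Z)) for t in np.radians(th)],np.float32)
        v=v+cv2.remap(g,P[None,:,0],P[None,:,1],cv2.INTER_LINEAR)[0]/3
    s=cv2.medianBlur(v[None],5)[0];m=[float(th[i]) for i in range(6,len(v)-6) if v[i]==v[i-6:i+7].min() and v[i]<np.median(v[max(0,i-24):i+25])-8]
    return m
E
python3 - <<'E'
from h import *
i=camera("scene");cv2.imwrite("pics/s6.png",i);print(comb(i),idx(i));o=get_obs();print(o["wrist_force"],o["torque"])
print(holes(cv2.imread("pics/scene0.png")));print(holes(cv2.imread("pics/s3.png")));print(holes(i))
E
```

```text
(2, 4.73, 24.5) [(79, -64.8), (121, -32.2), (-29, -28.9), (142, -27.9), (-180, -10.6), (102, -8.1)]
[ -9.32727473 -20.26350789   1.45594487] [-2.8209753   1.81676301 -2.68808202]
[-173.5, -141.5, -111.0, -81.0, -51.0, -23.0, 7.5, 36.0, 88.5, 106.0, 144.5]
[-158.0, -126.5, -95.5, -65.0, -36.5, -6.5, 22.5, 51.0, 80.5, 100.5, 141.5]
[-159.0, -128.5, -98.0, -67.5, -9.0, 19.5, 49.5, 79.0, 100.5]
```

The holes put the disc at θ1+27.5° against the midpoint θ1+29.2°, so it is within 2°. The grip is holding and the pin is still parked, so I'm handing in.

```bash
python3 -c "
from bench import *
print(hand_in())"
```

```text
the job is handed in; nothing more can be done
None
```

I parked the pin upright in the notch and turned the disc's heavy side down to within about 2° by my estimate. The gripper was still holding it by the rim when I handed in, at about 18 s of the 72 s. I took no final overall picture to check that the things round the stand were undisturbed.

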